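# Load a ferrite transformer into the slide tester and set its selector

## Task

Pull the tester's carriage fully home to the loading stop on the left, then take the ferrite transformer out of the parts rack, stand it on the open bench, and take it again by its two plain sides so that you can stand it squarely in the carriage's nest, with its copper ends against the nest's end cheeks. Run the carriage through its whole travel to the stop at the contact head on the right, then turn the selector knob back anticlockwise to its end stop and from there clockwise by exactly four clicks, and let go. Do not tip the transformer over, and leave the big capacitor standing in the rack.

Things in the scene. Friction and masses are not known exactly. Their poses are not given: they have to be found in the camera images.
- coil_center (a point): Centre of the transformer's core: dark block 44 (its x) x 52 (y) x 44 mm high, underside 22 mm below this point, thin pins on top to 30 mm above. A copper winding (25 mm wide, 26 high) stands out of both x ends, 56 mm over all; the two y sides are plain. 0.2 kg. Stands at first in one bay of the rack, copper ends at the rack's open front and back
- rack: Dark steel parts rack, fixed: floor 66 mm (x) by 128 mm (y), 8 mm thick, origin under its centre. Three upright walls at y = -62, 0, +62 mm, 4 mm thick, 46 mm high over all, make two bays centred at y = -31 and +31 mm. The x ends are open, so a thing in it can only be gripped along the rack's x
- power_strip: Black socket strip that lies fixed along the bench's front edge, nearer the robot than rack and selector: 52 mm wide (its x), 272 mm long (its y), 44 mm high, origin under its middle. An obstacle only; the open bench between rack and selector, behind the strip and in front of the slide bed, is free
- capacitor_center (a point): Centre of the big capacitor, a black can 40 mm in diameter and 51 mm high that stands in the other bay of the rack; to be left there
- slide_bed: Fixed bed of the slide tester, 96 mm (x) by 300 mm (y), origin under its centre. The carriage runs on it along y. Loading stop at the +y end (left of the robot), contact head (black block 72 mm high, 12 mm thick) at the -y end
- carriage (a joint): Travel of the carriage: 0 m at the loading stop on the left (+y of the bed), growing towards the bed's -y, 0.140 m at the stop by the contact head. Friction about 2 N; it stays where it is left
- nest_center (a point): Centre of the nest's floor on the carriage, 34 mm above the bench; axes as the bed's. End cheeks across y, inner faces 61 mm apart; corner flanges, inner faces 57 mm apart in x; both 28 mm high. The x sides are open over the middle 45 mm for fingers; the deck is 84 mm wide in x. The transformer goes in with its copper ends (its x) along the bed's y
- post_center (a point): Mid-height of the carriage's black push post, 16 mm in diameter and vertical, 70 mm to +y of the nest's centre. The post's top lies 16 mm above this point, the deck 22 mm below it
- selector: Fixed grey housing of the selector, 84 by 84 by 40 mm high, origin under its centre; the knob sits on its top. Eight white marks 20 degrees apart round the knob: the long one is the end stop (0), where the pointer points 70 degrees anticlockwise, seen from above, of the housing's +x
- knob (a joint): Angle of the knob in rad: 0 at the anticlockwise end stop, growing clockwise seen from above to 2.443 (seventh click). A spring detent holds it at every 20 degrees (0.349 rad), one click each; let go in between, it snaps to the nearer one. Breaking out takes about 0.08 N m. Four clicks: 1.396 rad
- knob_grip (a point): On the knob's axis, at mid-height of its grip bar, 61 mm above the bench. The bar is 44 mm long, 13 mm thick and stands from 15 mm below to 11 mm above this point; below it is a round skirt of 52 mm diameter
- knob_pointer (a point): The pointing end of the grip bar (with a short white line on top), 22 mm out from the knob's axis at the height of knob_grip
Things that resemble listed ones, but are neither listed nor needed, are in the scene too. What is shaped like the part that bears coil_center but green is not meant.

How it is judged:
By the outcome, as a careful person would: the job done as asked, in the order asked, and still so for the second after the job is handed in, with the robot touching nothing.
It also fails if it takes over 72 s, if anything falls off the work surface, if the arm or the gripper's body presses on something with over 40 N, if the wrist force passes 120 N, or if a joint passes its speed limit or range.

## Robot

A 6-joint arm with a two-finger parallel gripper is mounted at the origin on a cart in front of the work surface, level with it; the furniture and walls round the work are solid. World frame = base frame: x ahead of the robot, y to its left, z up, the work surface at z = 0. Lengths are in mm, angles in rad, forces in N, time in s.
With the tool pointing down it reaches from about 350 to 975 mm from the base axis. Payload 7.1 kg.
Tool frame: the origin (TCP) lies at the centre of the arm's flange, where the gripper is bolted on; the fingertips stand 182 mm ahead of it and the grasp point (between the pads) lies 163 mm ahead of it; z points along the fingers, y is the line along which they close (so a half turn about z gives the same grasp; the last joint's range is limited). The gripper opens to 88 mm and grips with 3 to 60 N. Pads are 20 mm wide; open, the fingers measure 115 mm over their backs; the gripper's body (75 mm by 178 mm) begins 61 mm behind the grasp point.
Start: joints at [1.132, 0.423, 1.63, -0, 1.089, -0.019], TCP at [254.704, 570.73, 404.675] pointing down, gripper open.
Joint ranges: [-3, 3], [-0.9, 2.11], [0.09, 2.58], [-1.31, 4.45], [0.11, 2.69], [-2.54, 2.54]. Speed limits (rad/s): [2.39, 2.39, 3.01, 3.14, 3.14, 3.14].

## Interface

Orientations are given as a rotation vector (axis times angle).
In Python, from workcell import readout, get_image, ctrl gives the robot as it stands.
- The arm moves only by the tool step_arm, never from a script. Its argument "targets" is a list that holds one entry, the list of rows, each a list of 7 numbers: the shift along the world's x, y, z as a fraction of full scale, then the turn, a rotation vector about the world's x, y, z as a fraction of full scale, then the opening, from 0 (shut) to 1 (fully open). In form: [[[dx, dy, dz, wx, wy, wz, claw], ...]]. A call has exactly 5 rows; each row shifts and turns the commanded pose from where the row before left it; what a row does not reach is not made up. Full scale, the value 1, is 0.05 m for a shift and 4 degrees for a turn. A row lasts 1/8 s, in which the tool goes at most 62.5 mm and 10.7 degrees, less where a joint would pass 70% of its speed; a pose out of reach is approached as far as the arm can. A call with a number of a shift or a turn outside -1 to 1 is refused whole. A call with a gripper value outside its range is refused whole. The fingers move at their own pace and stop on an object; the grip force is fixed at half the most. Time passes only in rows, so rows that do not move let the fingers close, or fill a call up. It gives the time, the measured TCP pose, the force, the opening and the grip force at its end, in the units of the state.
- readout.get_obs(): the state, without advancing time (a new reading comes with each control period).
- get_image(name): name is "scene" or "top"; returns a dict with "pixels" (400x640x3 uint8, red, green, blue), "intrinsics" (3x3 intrinsics, pixels), "k1" (the pictures are not rectified: a ray, as slopes to the right and down, at radius r is drawn at 1 + k1 r^2 times it, then the intrinsics apply), "extrinsics" (4x4, takes a point from world to camera coordinates). Camera axes: x right, y down, z forward; pixel columns grow to the right and rows downward; lengths in mm; the calibration is good to about 2 mm. A picture is of the moment at which its call begins. There is no depth.
- ctrl.close_job(): hands the job in; it is judged then, once.
The state is a dict: "t": time; "qpos": joint angles; "qvel": joint speeds; "joint_torque": joint torques, N m; "ee_pos": TCP position; "orientation": TCP orientation; "ft_force": force on the tool from outside, world axes, zero at the start; "moment": the same for the moment, N m; "width": finger opening in mm; "grasp_force": force on a finger pad.
Only numpy, scipy, OpenCV 4.12 (cv2) and the standard library are available. Lean on these libraries where they do the work, as an engineer would, in place of code of your own. Each camera call takes 0.05 s, during which the arm holds its last target. There are 200 camera calls.

## Working session

There is one attempt and no reset: what is moved stays moved. The work goes in short steps, Python scripts to look and compute and a tool call to move; the robot and the scene stay as the last step left them, time stands still between calls to the robot, and variables do not carry over. Pictures are saved under pics/ and viewed, at most 10 in all, crops included, and the job is handed in when it is done.

Besides the shell and the picture viewer there is one more tool, called after "Request:" as a command line: name --argument value ..., lists and objects as JSON in quotes. step_arm: Moves the arm, as the interface text tells. Shift numbers are shares of 0.05 m and turn numbers shares of 4 degrees, none past 1 either way. Its arguments: {"type":"object","properties":{"targets":{"type":"array"}},"required":["targets"]}

```bash
mkdir -p pics; cat > h.py <<'E'
import numpy as np, cv2
from workcell import readout, get_image, ctrl
def grab(n,f=None):
    d=get_image(n)
    if f: cv2.imwrite(f,d["pixels"][:,:,::-1])
    return d
def ray(d,u,v):
    K=np.array(d["intrinsics"]);E=np.array(d["extrinsics"])
    p=np.array([(u-K[0,2])/K[0,0],(v-K[1,2])/K[1,1]]);q=p.copy()
    for _ in range(20): q=p/(1+d["k1"]*(q@q))
    R=E[:3,:3];c=-R.T@E[:3,3];r=R.T@np.array([q[0],q[1],1]);return c,r/np.linalg.norm(r)
def onz(d,u,v,z):
    c,r=ray(d,u,v);return c+r*(z-c[2])/r[2]
def two(d1,p1,d2,p2):
    c1,r1=ray(d1,*p1);c2,r2=ray(d2,*p2)
    s=np.linalg.lstsq(np.c_[r1,-r2],c2-c1,rcond=None)[0]
    a=c1+s[0]*r1;b=c2+s[1]*r2;return (a+b)/2,np.linalg.norm(a-b)
def proj(d,P):
    K=np.array(d["intrinsics"]);E=np.array(d["extrinsics"]);x=E[:3,:3]@np.array(P)+E[:3,3];q=x[:2]/x[2];q=q*(1+d["k1"]*(q@q))
    return K[0,0]*q[0]+K[0,2],K[1,1]*q[1]+K[1,2]
E
python3 - <<'E'
from h import *
import pickle
o=readout.get_obs();print(o)
for n in("scene","top"):
    d=grab(n,f"pics/{n}0.png");pickle.dump(d,open(n+"0.pkl","wb"));print(n,d["intrinsics"],d["k1"],ray(d,320,200))
E
```

```text
{'t': 0.0, 'qpos': array([ 1.13201709e+00,  4.23804793e-01,  1.63069053e+00,  1.66844919e-05,
        1.08859692e+00, -1.89984539e-02]), 'qvel': array([ 0.00077464,  0.0013042 , -0.00040676,  0.0013451 ,  0.0011475 ,
       -0.00054981]), 'joint_torque': array([ 1.57966799e-03, -5.44631016e+01, -2.73668200e+01,  6.44223858e-02,
        2.28519947e-02, -1.24249409e-04]), 'ee_pos': array([254.57891973, 570.49203152, 403.92379198]), 'orientation': array([-6.54497147e-01, -3.07229629e+00,  2.28859146e-03]), 'ft_force': array([0.06773138, 0.64321391, 0.12053109]), 'moment': array([0.01414875, 0.04817748, 0.09901415]), 'grasp_force': 0.0, 'width': 88.10357739639213}
scene [[496.79733002   0.         317.40209167]
 [  0.         496.79733002 201.34564614]
 [  0.           0.           1.        ]] -0.10871453827161463 (array([  91.24779728, -444.3065831 ,  799.5300729 ]), array([ 0.40159794,  0.5748562 , -0.71292317]))
top [[421.77316157   0.         317.5439763 ]
 [  0.         421.77316157 204.96045351]
 [  0.           0.           1.        ]] 0.01623456831621697 (array([ 340.9422995 ,  163.56202848, 1120.73162257]), array([ 0.15454393, -0.00224381, -0.98798337]))
```

View pics/scene0.png

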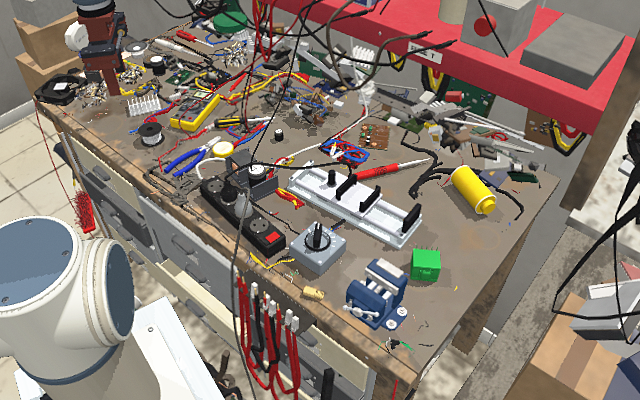

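View pics/top0.png

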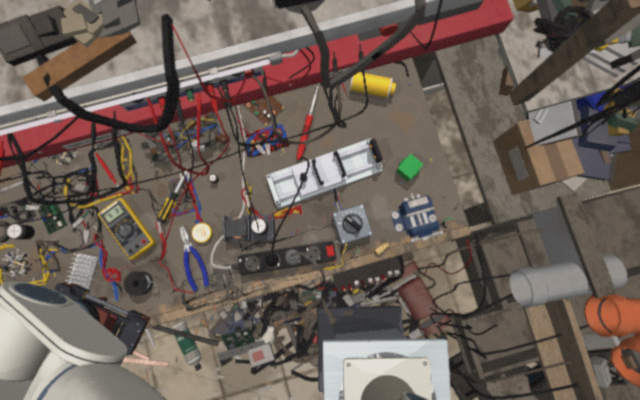

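The scene picture shows the bed at about (355,205), the selector at (318,245), the strip at (240,215), the rack at about (255,178), and a green decoy at (425,262). In the top picture these are the bed (325,172), selector (352,224), strip (290,258), rack (248,229) and decoy (409,166). Next I'll enlarge both views.

```bash
python3 - <<'E'
import cv2
a=cv2.imread("pics/scene0.png")[135:285,215:430];b=cv2.imread("pics/top0.png")[130:280,215:395]
cv2.imwrite("pics/s1.png",cv2.resize(a,None,fx=3.7,fy=3.7,interpolation=cv2.INTER_CUBIC))
cv2.imwrite("pics/t1.png",cv2.resize(b,None,fx=4,fy=4,interpolation=cv2.INTER_CUBIC))
E
```

```text
(no output)
```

View pics/s1.png

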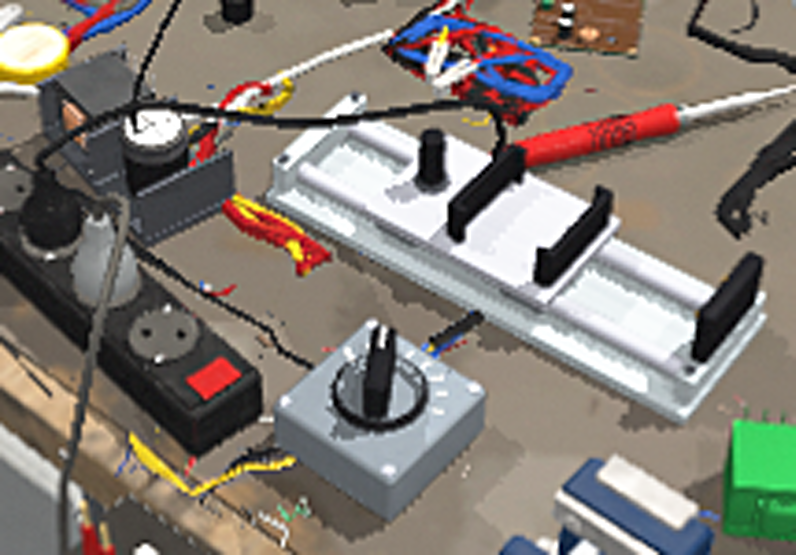

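View pics/t1.png

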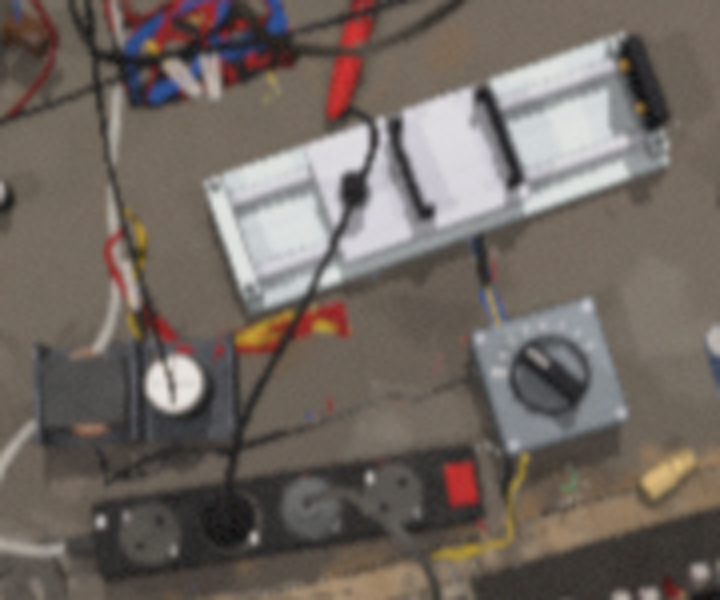

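The transformer is the dark block with copper at its ends, in the rack's left bay. It's at about (236,227) in the top picture and (240,160) in the scene picture. The candidates are that block, which fits (dark, copper, in the rack), and the green block at (409,166) top / (425,262) scene, which is excluded. The white-topped capacitor is at (259,226) top. Now I'll triangulate.

```bash
python3 - <<'E'
from h import *
import pickle
S=pickle.load(open("scene0.pkl","rb"));T=pickle.load(open("top0.pkl","rb"))
s=lambda x,y:(215+(x+.5)/3.7-.5,135+(y+.5)/3.7-.5)
t=lambda x,y:(215+(x+.5)/4-.5,130+(y+.5)/4-.5)
np.set_printoptions(precision=1,suppress=True)
for n,a,b in [("post top",(432,137),(354,187)),("bedFL",(270,190),(250,312)),("bedBL",(360,97),(205,182)),("bedFR",(685,415),(668,162)),
 ("h+x+y",(372,318),(472,340)),("h+x-y",(486,398),(590,300)),("h-x-y",(388,478),(632,412)),("h-x+y",(275,410),(510,455)),
 ("rwF",(130,205),(238,435)),("rwB",(232,150),(232,340)),("lwF",(40,85),(45,443)),("cap top",(155,130),(175,383)),("cheekL B top",(522,148),(393,122)),("cheekL F top",(450,203),(428,213)),("cheekR B",(608,190),(482,90)),("cheekR F",(540,250),(516,182)),("knobc",(380,355),(550,373)),("headB",(758,255),(630,40)),("headF",(698,320),(655,125))]:
    P,e=two(S,s(*a),T,t(*b));print(n,P,round(e,1))
# masks in top view
p=T["pixels"];hsv=cv2.cvtColor(p,cv2.COLOR_RGB2HSV)
print("bed px",hsv[int(130+200/4),int(215+240/4)],hsv[int(130+440/4),int(215+540/4)],hsv[int(130+330/4),int(215+520/4)],hsv[int(130+380/4),int(215+370/4)], hsv[int(130+90/4),int(215+560/4)])
for n,d in(("S",S),("T",T)):
    h=cv2.cvtColor(d["pixels"],cv2.COLOR_RGB2HSV)
    cu=((h[...,0]>5)&(h[...,0]<16)&(h[...,1]>80)&(h[...,2]>90)).astype(np.uint8)
    N,l,st,c=cv2.connectedComponentsWithStats(cu)
    for i in range(1,N):
        if st[i,4]>=4 and 215<c[i,0]<290 and 140<c[i,1]<250: print(n,"copper",st[i],c[i])
E
```

```text
post top [569.1 201.9  70.4] 5.3
bedFL [498.9 274.5   7.4] 5.5
bedBL [585.  302.8  21.3] 6.1
bedFR [595.8  -7.5   6. ] 3.5
h+x+y [474.8 127.5  38. ] 7.2
h+x-y [499.4  50.3  28.9] 3.6
h-x-y [422.5  28.   39.6] 1.7
h-x+y [398.9 105.3  32.2] 3.3
rwF [411.2 280.9  38.3] 2.9
rwB [476.6 281.5  47.1] 8.1
lwF [410.4 401.6  46.4] 3.2
cap top [447.  318.3  51.5] 3.5
cheekL B top [615.6 176.1  56.9] 7.8
cheekL F top [551.3 155.9  63.4] 1.8
cheekR B [635.2 118.3  57.7] 6.6
cheekR F [571.6  98.8  61.3] 3.2
knobc [448.8  80.4  68.3] 5.6
headB [663.7  22.7  68.2] 6.5
headF [608.2   8.1  62.5] 5.3
bed px [130   9 174] [111  14 125] [109  12 165] [ 14  45 114] [124  11 166]
S copper [232 163   6   7  27] [234. 166.]
S copper [235 172   3   2   5] [236.2 172.4]
S copper [220 217   2   3   5] [220.6 218. ]
S copper [285 226   4   3   6] [286.5 227. ]
S copper [229 234   3   2   5] [229.8 234.4]
S copper [231 237   2   2   4] [231.5 237.5]
S copper [233 237   4   5   8] [234.9 239.1]
S copper [239 241   2   2   4] [239.5 241.5]
S copper [240 242   4   7  11] [241.8 245.2]
T copper [253 140   3   3   4] [254.  141.2]
T copper [273 211   4   3   5] [274.2 212. ]
T copper [274 210  14   7  27] [282.  213.4]
T copper [277 218   6   1   6] [279.5 218. ]
T copper [234 237   7   2  13] [236.8 237.5]
```

```bash
python3 - <<'E'
from h import *
import pickle
S=pickle.load(open("scene0.pkl","rb"));T=pickle.load(open("top0.pkl","rb"))
s=lambda x,y:(215+(x+.5)/3.7-.5,135+(y+.5)/3.7-.5)
t=lambda x,y:(215+(x+.5)/4-.5,130+(y+.5)/4-.5)
np.set_printoptions(precision=1,suppress=True)
def cast(d,f,z,*ps): return np.array([onz(d,*f(*p),z)[:2] for p in ps])
H=[((372,318),(472,340)),((486,398),(590,300)),((388,478),(632,412)),((275,410),(510,455))]
for z,L,n in((40,H,"housing"),(46,[((130,205),(238,435)),((232,150),(232,340)),((40,85),(45,443))],"rackwalls"),(62,[((522,148),(393,122)),((450,203),(428,213)),((608,190),(482,90)),((540,250),(516,182))],"cheeks"),(68,[((432,137),(354,187))],"post"),(72,[((758,255),(630,40)),((698,320),(655,125))],"head"),(72,[((380,355),(550,373))],"knob")):
    a=cast(S,s,z,*[q[0] for q in L]);b=cast(T,t,z,*[q[1] for q in L]);print(n,"\n",np.c_[a,b,a-b],a.mean(0),b.mean(0))
# mask: housing in both, bed in both
for n,d,seed in(("S",S,[(s(300,425)),s(430,430)]),("T",T,[t(520,330),t(540,430)])):
    h=cv2.cvtColor(d["pixels"],cv2.COLOR_RGB2HSV)
    print(n,[h[int(v+.5),int(u+.5)] for u,v in seed])
h=cv2.cvtColor(T["pixels"],cv2.COLOR_RGB2HSV)
m=((h[...,1]<30)&(h[...,2]>135)).astype(np.uint8);m=cv2.morphologyEx(m,cv2.MORPH_CLOSE,np.ones((5,5)))
N,l,st,c=cv2.connectedComponentsWithStats(m)
for i in range(1,N):
    if st[i,4]>200 and 255<c[i,0]<400 and 130<c[i,1]<260:
        pts=np.argwhere(l==i)[:,::-1].astype(np.float32);r=cv2.minAreaRect(pts);print(st[i],r)
        z=20 if st[i,4]>1500 else 40
        P=np.array([onz(T,*q,z)[:2] for q in cv2.boxPoints(r)]);print(P,P.mean(0))
E
```

```text
housing 
 [[477.1 124.7 471.3 129.2   5.8  -4.4]
 [495.2  42.6 496.1  52.3  -1.   -9.8]
 [421.5  28.  423.2  27.7  -1.8   0.4]
 [397.3  99.1 397.  106.4   0.3  -7.3]] [447.8  73.6] [446.9  78.9]
rackwalls 
 [[406.7 274.1 412.  279.5  -5.4  -5.4]
 [480.9 281.2 473.  283.3   7.9  -2.2]
 [412.  401.4 408.9 402.3   3.1  -0.9]] [433.2 318.9] [431.3 321.7]
cheeks 
 [[615.9 170.7 610.8 177.8   5.1  -7.2]
 [553.1 156.8 550.8 156.3   2.3   0.5]
 [635.3 114.  631.  120.1   4.4  -6.1]
 [572.8  97.8 570.   99.6   2.7  -1.9]] [594.3 134.8] [590.6 138.5]
post 
 [[573.3 203.2 567.2 203.2   6.1   0. ]] [573.3 203.2] [567.2 203.2]
head 
 [[664.1  19.3 659.6  24.9   4.5  -5.7]
 [604.2   1.4 603.4  10.9   0.8  -9.5]] [634.2  10.3] [631.5  17.9]
knob 
 [[449.7  76.8 445.9  82.    3.7  -5.2]] [449.7  76.8] [445.9  82. ]
S [array([108,  22, 117], dtype=uint8), array([102,  27, 215], dtype=uint8)]
T [array([109,  12, 165], dtype=uint8), array([102,  18, 144], dtype=uint8)]
[ 266  138  116   69 3697] ((323.8321228027344, 172.3140106201172), (36.055381774902344, 112.62116241455078), 70.40772247314453)
[[585.1 307.3]
 [684.3  21.2]
 [590.2  -7.9]
 [493.1 275.2]] [588.2 149. ]
[334 204  38  39 571] ((352.2189025878906, 223.08648681640625), (31.320144653320312, 30.65845489501953), 72.89727020263672)
[[476.5 128.2]
 [498.8  51.9]
 [420.9  30.7]
 [399.  106.2]] [448.8  79.2]
```

Request:
step_arm --targets '[[[0.63,-0.73,-0.2,0,0,1,0.45],[0.63,-0.73,-0.2,0,0,1,0.45],[0.63,-0.73,-0.2,0,0,1,0.45],[0.63,-0.73,-0.2,0,0,1,0.45],[0.63,-0.73,-0.2,0,0,1,0.45]]]'

```text
t: 0.72
ee_pos: [413.0, 386.9, 354.2]
orientation: [-0.107, -3.14, 0.0]
ft_force: [0.4, -0.2, 0.4]
width: 42.1
grasp_force: 0.0
```

Request:
step_arm --targets '[[[0.63,-0.73,-0.2,0,0,1,0.45],[0.63,-0.73,-0.2,0,0,1,0.45],[0.63,-0.73,-0.2,0,0,1,0.45],[0.63,-0.73,-0.2,0,0,1,0.45],[0.63,-0.73,-0.2,0,0,1,0.45]]]'

```text
t: 1.35
ee_pos: [570.5, 204.4, 304.0]
orientation: [0.439, -3.11, 0.0]
ft_force: [-0.4, 1.0, -0.4]
width: 39.6
grasp_force: 0.0
```

Request:
step_arm --targets '[[[0,0,0,0,0,0.78,0.45],[0,0,0,0,0,0,0.45],[0,0,0,0,0,0,0.45],[0,0,0,0,0,0,0.45],[0,0,0,0,0,0,0.45]]]'

```text
t: 1.98
ee_pos: [569.5, 206.2, 304.8]
orientation: [-0.521, 3.098, 0.0]
ft_force: [0.8, 0.1, -0.4]
width: 39.3
grasp_force: 0.0
```

```bash
cat >> h.py <<'E'
def st():
    from scipy.spatial.transform import Rotation as R
    o=readout.get_obs();r=R.from_rotvec(o["orientation"]).as_matrix()
    print("t%.2f"%o["t"],np.round(o["ee_pos"],1),"yaw %.1f"%np.degrees(np.arctan2(r[1,1],r[0,1])),"tilt",np.round(r[:2,2],3),"F",np.round(o["ft_force"],1),"M",np.round(o["moment"],2),"w %.1f g %.1f"%(o["width"],o["grasp_force"]),"q6 %.2f"%o["qpos"][5])
    return o
E
python3 - <<'E'
from h import *
st()
a=grab("scene");b=grab("top")
p=proj(a,(570,203,70));q=proj(b,(570,203,70))
def crop(d,p,f): 
    u,v=map(int,p);return cv2.resize(d["pixels"][v-60:v+60,u-60:u+60,::-1],None,fx=f,fy=f,interpolation=cv2.INTER_CUBIC),(u-60,v-60)
A,oa=crop(a,p,3.3);B,ob=crop(b,q,3.3);print(oa,ob,p,q);cv2.imwrite("pics/c1.png",np.hstack([A,B]))
E
```

```text
t1.98 [569.5 206.2 304.8] yaw 109.1 tilt [0. 0.] F [ 0.8  0.1 -0.4] M [ 0.01 -0.05  0.  ] w 39.3 g 0.0 q6 -1.58
(270, 111) (243, 115) (np.float64(330.23104975470915), np.float64(171.607537763423)) (np.float64(303.151185177296), np.float64(175.12982837093656))
```

View pics/c1.png

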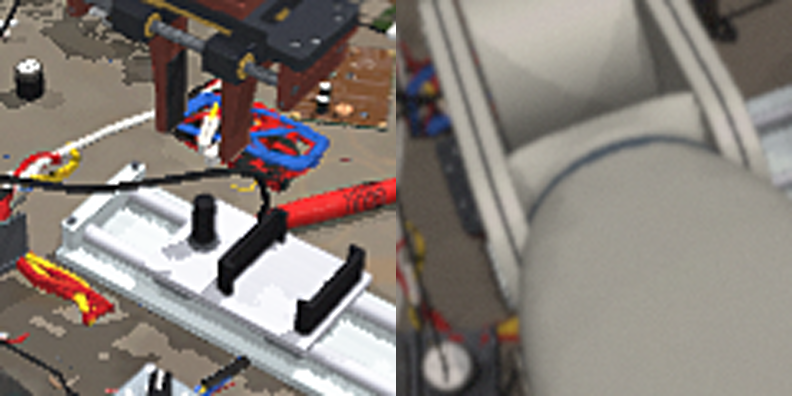

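The left half shows the open fingers above the post, with tips at crop (170,125) and (235,160) and the post top at (205,198). The top view is blocked by the arm. I'll descend and grip.

Request:
step_arm --targets '[[[0,-0.03,-0.4,0,0,0,0.45],[0,-0.03,-0.4,0,0,0,0.45],[0,0,-0.4,0,0,0,0.45],[0,0,-0.38,0,0,0,0.45],[0,0,0,0,0,0,0.45]]]'

```text
t: 2.7
ee_pos: [569.0, 202.5, 223.6]
orientation: [0.52, -3.095, 0.001]
ft_force: [1.0, 1.2, 0.4]
width: 39.6
grasp_force: 0.0
```

Request:
step_arm --targets '[[[0,0,0,0,0,0,0],[0,0,0,0,0,0,0],[0,0,0,0,0,0,0],[0,0,0,0,0,0,0],[0,0,0,0,0,0,0]]]'

```text
t: 3.32
ee_pos: [570.0, 202.8, 226.4]
orientation: [-0.52, 3.097, 0.0]
ft_force: [-1.3, 0.4, 6.5]
width: 15.2
grasp_force: 30.0
```

```bash
python3 - <<'E'
from h import *
st()
a=grab("scene")
print(proj(a,(569.5,206.2,122.8)),"seen 331.5 153.5")
E
```

```text
t3.33 [570.  202.8 226.4] yaw 109.1 tilt [0.001 0.   ] F [-1.3  0.4  6.5] M [0.05 0.05 0.04] w 15.2 g 30.0 q6 -1.58
(np.float64(329.6850677248082), np.float64(152.32126289068486)) seen 331.5 153.5
```

Request:
step_arm --targets '[[[-0.065,0.19,0,0,0,0,0],[-0.065,0.19,0,0,0,0,0],[-0.065,0.19,0,0,0,0,0],[-0.065,0.19,0,0,0,0,0],[0,0,0,0,0,0,0]]]'

```text
t: 4.0
ee_pos: [556.7, 241.5, 226.4]
orientation: [-0.521, 3.097, 0.001]
ft_force: [-1.6, 0.9, 6.6]
width: 15.2
grasp_force: 30.0
```

Request:
step_arm --targets '[[[-0.026,0.076,0,0,0,0,0],[-0.026,0.076,0,0,0,0,0],[-0.026,0.076,0,0,0,0,0],[-0.026,0.076,0,0,0,0,0],[0,0,0,0,0,0,0]]]'

```text
t: 4.62
ee_pos: [551.7, 256.0, 226.4]
orientation: [-0.521, 3.097, -0.0]
ft_force: [-0.5, -1.5, 7.1]
width: 15.1
grasp_force: 30.0
```

```bash
python3 - <<'E'
from h import *
st()
a=grab("scene")
u,v=310,175
cv2.imwrite("pics/c2.png",cv2.resize(a["pixels"][v-60:v+60,u-75:u+75,::-1],None,fx=5,fy=5,interpolation=cv2.INTER_CUBIC))
E
```

```text
t4.62 [551.7 256.  226.4] yaw 109.1 tilt [0.001 0.   ] F [-0.5 -1.5  7.1] M [-0.12  0.15  0.01] w 15.1 g 30.0 q6 -1.49
```

View pics/c2.png

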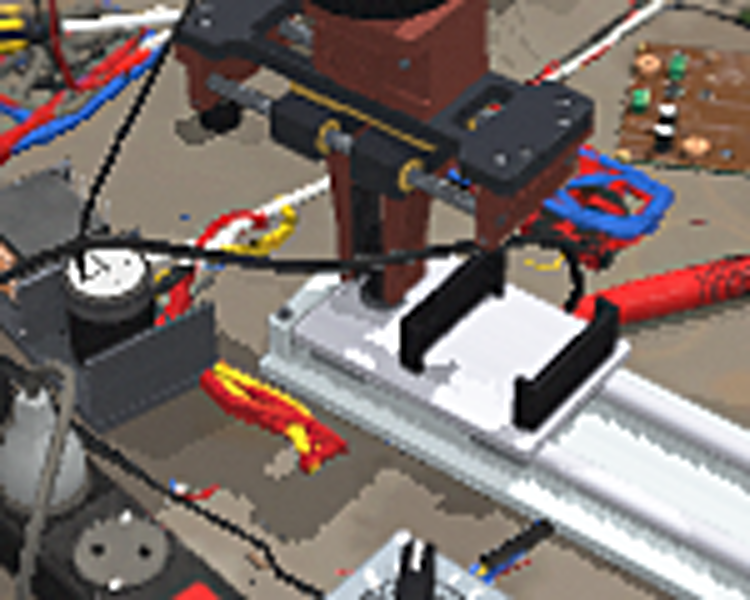

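The fingers grip the post at crop (375,280). The carriage's left edge is nearly at the end plate (290,330). I'll continue in small steps until I feel the stop.

Request:
step_arm --targets '[[[-0.02,0.057,0,0,0,0,0],[-0.02,0.057,0,0,0,0,0],[0,0,0,0,0,0,0],[0,0,0,0,0,0,0],[0,0,0,0,0,0,0]]]'

```text
t: 5.3
ee_pos: [551.4, 257.4, 226.3]
orientation: [-0.522, 3.096, -0.01]
ft_force: [10.3, -29.3, 7.6]
width: 15.4
grasp_force: 30.0
```

Request:
step_arm --targets '[[[-0.02,0.057,0,0,0,0,0],[0,0,0,0,0,0,0],[0,0,0,0,0,0,0],[0,0,0,0,0,0,0],[0,0,0,0,0,0,0]]]'

```text
t: 5.92
ee_pos: [551.1, 258.1, 226.3]
orientation: [-0.523, 3.096, -0.016]
ft_force: [15.6, -44.3, 7.0]
width: 15.3
grasp_force: 30.0
```

Request:
step_arm --targets '[[[0.06,-0.171,0,0,0,0,0],[0,0,0,0,0,0,0],[0,0,0,0,0,0,0.36],[0,0,0,0,0,0,0.36],[0,0,0,0,0,0,0.36]]]'

```text
t: 6.55
ee_pos: [551.3, 256.1, 225.4]
orientation: [0.521, -3.098, 0.0]
ft_force: [-0.0, 0.2, -0.2]
width: 31.6
grasp_force: 0.0
```

Request:
step_arm --targets '[[[0,0,0,0,0,-0.9,0.36],[0,0,0,0,0,-0.9,0.36],[0,0,0,0,0,-0.9,0.36],[0,0,0,0,0,-0.9,0.36],[0,0,0,0,0,-0.9,0.36]]]'

```text
t: 7.18
ee_pos: [551.3, 256.1, 225.5]
orientation: [0.027, -3.141, 0.0]
ft_force: [0.5, -0.0, -0.6]
width: 31.7
grasp_force: 0.0
```

Request:
step_arm --targets '[[[0,0,0,0,0,-0.9,0.36],[0,0,0,0,0,-0.9,0.36],[0,0,0,0,0,-0.9,0.36],[0,0,0,0,0,-0.9,0.36],[0,0,0,0,0,-0.9,0.36]]]'

```text
t: 7.8
ee_pos: [551.3, 256.1, 225.5]
orientation: [-0.465, -3.107, 0.0]
ft_force: [0.1, 0.2, -0.3]
width: 31.7
grasp_force: 0.0
```

Request:
step_arm --targets '[[[0,0,0,0,0,-0.9,0.36],[0,0,0,0,0,-0.9,0.36],[0,0,0,0,0,-0.9,0.36],[0,0,0,0,0,-0.9,0.36],[0,0,0,0,0,-0.9,0.36]]]'

```text
t: 8.43
ee_pos: [551.3, 256.1, 225.5]
orientation: [-0.945, -2.996, 0.0]
ft_force: [-0.0, 0.4, -0.2]
width: 31.5
grasp_force: 0.0
```

Request:
step_arm --targets '[[[0,0,0,0,0,-0.9,0.36],[0,0,0,0,0,-0.9,0.36],[0,0,0,0,0,-0.9,0.36],[0,0,0,0,0,-0.9,0.36],[0,0,0,0,0,-0.9,0.36]]]'

```text
t: 9.05
ee_pos: [551.3, 256.1, 225.5]
orientation: [-1.402, -2.811, 0.0]
ft_force: [0.3, 0.4, 0.4]
width: 31.6
grasp_force: 0.0
```

Request:
step_arm --targets '[[[0,0,0,0,0,-0.9,0.36],[0,0,0,0,0,-0.9,0.36],[0,0,0,0,0,-0.9,0.36],[0,0,0,0,0,-0.9,0.36],[0,0,0,0,0,-0.9,0.36]]]'

```text
t: 9.68
ee_pos: [551.3, 256.1, 225.5]
orientation: [-1.825, -2.557, 0.0]
ft_force: [-0.4, 0.2, -0.3]
width: 31.5
grasp_force: 0.0
```

Request:
step_arm --targets '[[[0,0,0,0,0,0,0],[0,0,0,0,0,0,0],[0,0,0,0,0,0,0],[0,0,0,0,0,0,0],[0,0,0,0,0,0,0]]]'

```text
t: 10.3
ee_pos: [552.0, 256.2, 225.7]
orientation: [1.822, 2.558, 0.002]
ft_force: [3.7, 2.2, -5.2]
width: 15.5
grasp_force: 30.0
```

```bash
python3 - <<'E'
from h import *
st()
E
```

```text
t10.30 [552.  256.2 225.7] yaw 19.1 tilt [0.001 0.001] F [ 3.7  2.2 -5.2] M [ 0.29 -0.7   0.06] w 15.5 g 30.0 q6 0.08
```

```bash
python3 - <<'E'
import cv2,numpy as np
a=cv2.imread("pics/scene0.png")[140:205,217:287];b=cv2.imread("pics/top0.png")[205:250,220:280]
f=lambda i,k:cv2.resize(i,None,fx=k,fy=k,interpolation=cv2.INTER_CUBIC)
A=f(a,5.7);B=f(b,6.5);h=max(A.shape[0],B.shape[0]);P=lambda i:cv2.copyMakeBorder(i,0,h-i.shape[0],0,0,cv2.BORDER_CONSTANT)
o=np.hstack([P(A),P(B)]);o=np.clip(o.astype(float)*1.5,0,255).astype(np.uint8);print(o.shape,A.shape);cv2.imwrite("pics/r.png",o)
E
```

```text
(370, 789, 3) (370, 399, 3)
```

View pics/r.png

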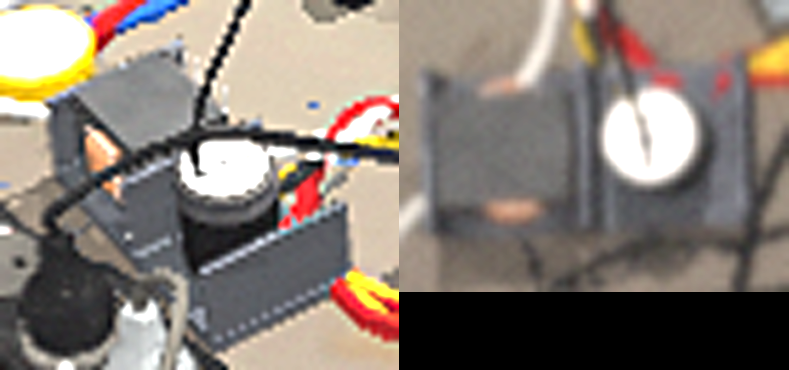

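Request:
step_arm --targets '[[[0,0,0,0,0,0,0.36],[0,0,0,0,0,0,0.36],[0,0,0.5,0,0,0,0.36],[0,0,0.8,0,0,0,0.8],[0,0,0.5,0,0,0,0.8]]]'

```text
t: 10.92
ee_pos: [551.4, 255.9, 317.4]
orientation: [1.823, 2.559, 0.001]
ft_force: [-0.4, -0.8, -0.0]
width: 48.2
grasp_force: 0.0
```

The crop confirms it. The transformer is in the left bay with copper at its front, at (100,150) on the left half, and copper at (502,85) and (514,210) on the right half. The capacitor is in the right bay.

```bash
python3 - <<'E'
from h import *
import pickle
S=pickle.load(open("scene0.pkl","rb"));T=pickle.load(open("top0.pkl","rb"))
np.set_printoptions(precision=1,suppress=True)
t=lambda x,y:(220+(x-399+.5)/6.5-.5,205+(y+.5)/6.5-.5)
s=lambda x,y:(217+(x+.5)/5.7-.5,140+(y+.5)/5.7-.5)
c=lambda d,f,z,*p:np.array([onz(d,*f(*q),z)[:2] for q in p])
ang=lambda a,b:np.degrees(np.arctan2(*(b-a)[::-1]))
cT=np.array([2.8,-.4]);cS=-np.array([3.3,.4])
w=c(T,t,46,(750,235),(745,65),(438,230),(425,78),(582,228),(578,75))+cT;print("T walls",w.tolist(),"yaws",ang(w[0],w[1]),ang(w[2],w[3]),ang(w[4],w[5]),"long",ang(w[0],w[2])-90,ang(w[1],w[3])-90)
cu=c(T,t,43,(514,210),(502,85))+cT;print("T cu",cu,cu.mean(0),ang(*cu))
tf=c(T,t,52,(443,90),(565,85),(575,205),(448,215))+cT;print("T block",tf,tf.mean(0),ang(tf[3],tf[0]),ang(tf[2],tf[1]))
sw=c(S,s,46,(190,278),(348,205))+cS;print("S rw",sw,ang(*sw)); lw=c(S,s,46,(50,102),(182,45))+cS;print("S lw",lw,ang(*lw))
sb=c(S,s,52,(78,92),(160,150),(228,112),(175,52))+cS;print("S block",sb,sb.mean(0))
E
```

```text
T walls [[408.8799755786029, 280.4958856807223], [475.93027909328805, 282.4672104448849], [412.78133044419076, 402.6637085791311], [472.78213180320284, 408.77720438826276], [412.6599800205262, 346.29195925666295], [473.0071556452594, 348.40280286484744]] yaws 1.684049970314329 5.817803188981678 2.003294125788777 long -1.829084150428315 1.4277430569957517
T cu [[420.3 373.6]
 [469.9 379. ]] [445.1 376.3] 6.178049882576359
T block [[467.2 400.3]
 [468.4 352.4]
 [421.3 348.1]
 [418.2 397.5]] [443.8 374.6] 3.1972933616470485 5.278627319253515
S rw [[406.2 278.1]
 [477.5 279.3]] 0.9723703253488838
S lw [[408.7 401.5]
 [471.1 403. ]] 1.3917662978171632
S block [[418.5 393.9]
 [429.2 343.4]
 [463.  348.3]
 [463.5 393.9]] [443.5 369.9]
```

Request:
step_arm --targets '[[[-0.434,0.468,0,0,0,-0.86,0.88],[-0.434,0.468,0,0,0,-0.86,0.88],[-0.434,0.468,0,0,0,-0.86,0.88],[-0.434,0.468,0,0,0,-0.86,0.88],[-0.434,0.468,0,0,0,-0.86,0.88]]]'

```text
t: 11.55
ee_pos: [442.0, 373.4, 315.7]
orientation: [-2.187, -2.255, 0.001]
ft_force: [0.8, -0.4, 0.3]
width: 77.2
grasp_force: 0.0
```

Request:
step_arm --targets '[[[0,0,-0.3,0,0,0,0.88],[0,0,-0.4,0,0,0,0.88],[0,0,-0.3,0,0,0,0.88],[0,0,-0.2,0,0,0,0.88],[0,0,-0.1,0,0,0,0.88]]]'

```text
t: 12.18
ee_pos: [443.2, 372.5, 249.9]
orientation: [-2.185, -2.257, 0.001]
ft_force: [-0.3, -0.3, 0.1]
width: 77.2
grasp_force: 0.0
```

```bash
python3 - <<'E'
from h import *
st()
a=grab("scene");u,v=255,150
cv2.imwrite("pics/c3.png",cv2.resize(a["pixels"][v-60:v+60,u-75:u+75,::-1],None,fx=5,fy=5,interpolation=cv2.INTER_CUBIC))
E
```

```text
t12.18 [443.2 372.5 249.9] yaw 1.8 tilt [-0.001 -0.001] F [-0.3 -0.3  0.1] M [-0.02  0.07  0.04] w 77.2 g 0.0 q6 0.65
```

View pics/c3.png

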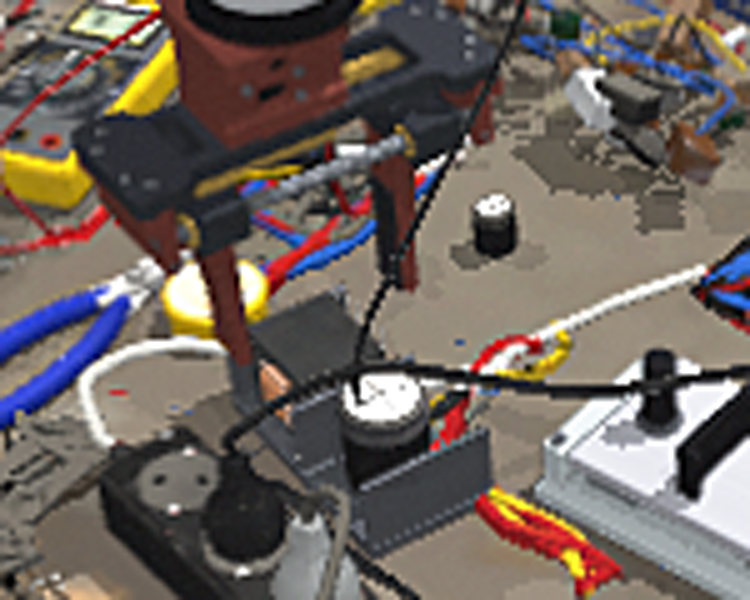

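The fingers straddle the transformer, with tips at (240,365) and (400,285) and the block top between them. The post is home against the left stop at (655,385). I'll descend and grip.

Request:
step_arm --targets '[[[0,0,-0.25,0,0,0,0.88],[0,0,-0.25,0,0,0,0.88],[0,0,-0.25,0,0,0,0.88],[0,0,-0.27,0,0,0,0.88],[0,0,0,0,0,0,0.88]]]'

```text
t: 12.85
ee_pos: [442.6, 372.6, 198.3]
orientation: [-2.185, -2.257, 0.004]
ft_force: [0.1, -0.5, 0.6]
width: 77.4
grasp_force: 0.0
```

Request:
step_arm --targets '[[[0,0,0,0,0,0,0],[0,0,0,0,0,0,0],[0,0,0,0,0,0,0],[0,0,0,0,0,0,0],[0,0,0,0,0,0,0]]]'

```text
t: 13.48
ee_pos: [443.1, 373.1, 200.2]
orientation: [2.185, 2.257, 0.001]
ft_force: [-0.8, -0.7, 4.6]
width: 56.1
grasp_force: 29.9
```

```bash
python3 - <<'E'
from h import *
st()
E
```

```text
t13.47 [443.1 373.1 200.2] yaw 1.9 tilt [0.001 0.001] F [-0.8 -0.7  4.6] M [-0.09  0.24 -0.01] w 56.1 g 29.9 q6 0.65
```

Request:
step_arm --targets '[[[0,0,0.2,0,0,0,0],[0,0,0.4,0,0,0,0],[0,0,0.4,0,0,0,0],[0,0,0.4,0,0,0,0],[0,0,0.4,0,0,0,0]]]'

```text
t: 14.1
ee_pos: [443.0, 373.0, 291.8]
orientation: [2.185, 2.257, 0.002]
ft_force: [-0.8, -0.4, -2.1]
width: 55.8
grasp_force: 29.9
```

Request:
step_arm --targets '[[[0.05,-0.7,0,0,0,-0.9,0],[0.05,-0.7,0,0,0,-0.9,0],[0.05,-0.7,0,0,0,-0.9,0],[0.05,-0.7,0,0,0,-0.9,0],[0.04,-0.56,0,0,0,-0.9,0]]]'

```text
t: 14.72
ee_pos: [455.1, 203.7, 291.1]
orientation: [2.513, 1.884, 0.002]
ft_force: [0.8, -0.1, -2.3]
width: 55.9
grasp_force: 29.9
```

Request:
step_arm --targets '[[[0,0,0,0,0,-0.9,0],[0,0,0,0,0,-0.9,0],[0,0,0,0,0,-0.9,0],[0,0,0,0,0,-0.9,0],[0,0,0,0,0,-0.9,0]]]'

```text
t: 15.35
ee_pos: [455.1, 205.0, 291.1]
orientation: [2.777, 1.469, 0.003]
ft_force: [0.3, 0.3, -2.3]
width: 56.1
grasp_force: 29.9
```

Request:
step_arm --targets '[[[0,0,0,0,0,-0.9,0],[0,0,0,0,0,-0.9,0],[0,0,0,0,0,-0.9,0],[0,0,0,0,0,-0.9,0],[0,0,0,0,0,-0.9,0]]]'

```text
t: 15.98
ee_pos: [455.1, 205.0, 291.1]
orientation: [-2.973, -1.016, -0.002]
ft_force: [0.3, 0.3, -1.4]
width: 55.7
grasp_force: 29.9
```

Request:
step_arm --targets '[[[0,0,-0.3,0,0,-0.9,0],[0,0,-0.4,0,0,-0.9,0],[0,0,-0.4,0,0,-0.9,0],[0,0,-0.35,0,0,-0.9,0],[0,0,-0.3,0,0,-0.9,0]]]'

```text
t: 16.6
ee_pos: [455.4, 205.1, 202.9]
orientation: [-3.095, -0.539, -0.002]
ft_force: [-0.1, 1.6, -1.6]
width: 56.0
grasp_force: 29.9
```

```bash
python3 - <<'E'
from h import *
st()
E
```

```text
t16.60 [455.4 205.1 202.9] yaw -70.3 tilt [0.001 0.001] F [-0.1  1.6 -1.6] M [-0.03  0.14 -0.02] w 56.0 g 29.9 q6 1.63
```

Request:
step_arm --targets '[[[0,0,-0.1,0,0,-0.2,0],[0,0,-0.06,0,0,0,0],[0,0,-0.04,0,0,0,0],[0,0,-0.01,0,0,0,0],[0,0,0,0,0,0,0]]]'

```text
t: 17.23
ee_pos: [455.1, 205.0, 192.1]
orientation: [-3.098, -0.521, -0.001]
ft_force: [-0.7, 0.1, 2.8]
width: 55.8
grasp_force: 29.9
```

Request:
step_arm --targets '[[[0,0,-0.02,0,0,0,0],[0,0,0,0,0,0,0],[0,0,0,0,0,0,0],[0,0,0,0,0,0,0],[0,0,0,0,0,0,0]]]'

```text
t: 17.85
ee_pos: [455.1, 205.0, 192.1]
orientation: [-3.098, -0.521, -0.001]
ft_force: [-5.5, -1.4, 17.0]
width: 55.7
grasp_force: 30.0
```

Request:
step_arm --targets '[[[0,0,0.02,0,0,0,0],[0,0,0,0,0,0,0.75],[0,0,0,0,0,0,0.75],[0,0,0.4,0,0,0,0.75],[0,0,0.8,0,0,0,0.75]]]'

```text
t: 18.48
ee_pos: [454.4, 204.7, 250.9]
orientation: [3.097, 0.52, -0.006]
ft_force: [0.9, -0.7, 0.1]
width: 66.0
grasp_force: 0.0
```

Request:
step_arm --targets '[[[0,0,0,0,0,0.9,0.75],[0,0,0,0,0,0.9,0.75],[0,0,0,0,0,0.9,0.75],[0,0,0,0,0,0.9,0.75],[0,0,0,0,0,0.9,0.75]]]'

```text
t: 19.1
ee_pos: [455.0, 204.9, 251.5]
orientation: [-2.978, -1.002, 0.0]
ft_force: [-0.8, 0.4, -0.1]
width: 65.8
grasp_force: 0.0
```

Request:
step_arm --targets '[[[0,0,0,0,0,0.9,0.75],[0,0,0,0,0,0.9,0.75],[0,0,0,0,0,0.9,0.75],[0,0,0,0,0,0.9,0.75],[0,0,0,0,0,0.9,0.75]]]'

```text
t: 19.73
ee_pos: [455.0, 204.9, 251.5]
orientation: [-2.784, -1.455, 0.001]
ft_force: [-0.2, -0.1, 0.9]
width: 65.9
grasp_force: 0.0
```

Request:
step_arm --targets '[[[0,0,0,0,0,0.9,0.75],[0,0,0,0,0,0.9,0.75],[0,0,0,0,0,0.9,0.75],[0,0,0,0,0,0.9,0.75],[0,0,0,0,0,0.9,0.75]]]'

```text
t: 20.35
ee_pos: [455.0, 204.9, 251.5]
orientation: [-2.522, -1.873, 0.0]
ft_force: [-0.4, 0.5, 0.3]
width: 65.9
grasp_force: 0.0
```

Request:
step_arm --targets '[[[0,0,0,0,0,0.9,0.75],[0,0,0,0,0,0.9,0.75],[0,0,0,0,0,0.9,0.75],[0,0,0,0,0,0.9,0.75],[0,0,0,0,0,0.9,0.75]]]'

```text
t: 20.98
ee_pos: [455.0, 204.9, 251.5]
orientation: [-2.198, -2.244, 0.001]
ft_force: [-0.2, -0.8, -0.7]
width: 66.1
grasp_force: 0.0
```

Request:
step_arm --targets '[[[0,0,0,0,0,0.9,0.75],[0,0,0,0,0,0.9,0.75],[0,0,0,0,0,0.9,0.75],[0,0,0,0,0,0.9,0.75],[0,0,0,0,0,0.9,0.75]]]'

```text
t: 21.6
ee_pos: [455.0, 204.9, 251.5]
orientation: [-1.82, -2.56, 0.0]
ft_force: [0.3, -0.7, 0.4]
width: 66.1
grasp_force: 0.0
```

```bash
python3 - <<'E'
from h import *
st()
a=grab("scene");u,v=290,190
cv2.imwrite("pics/c4.png",cv2.resize(a["pixels"][v-60:v+60,u-75:u+75,::-1],None,fx=5,fy=5,interpolation=cv2.INTER_CUBIC))
E
```

```text
t21.60 [455.  204.9 251.5] yaw 19.2 tilt [-0. -0.] F [ 0.3 -0.7  0.4] M [ 0.01 -0.02 -0.  ] w 66.1 g 0.0 q6 0.06
```

View pics/c4.png

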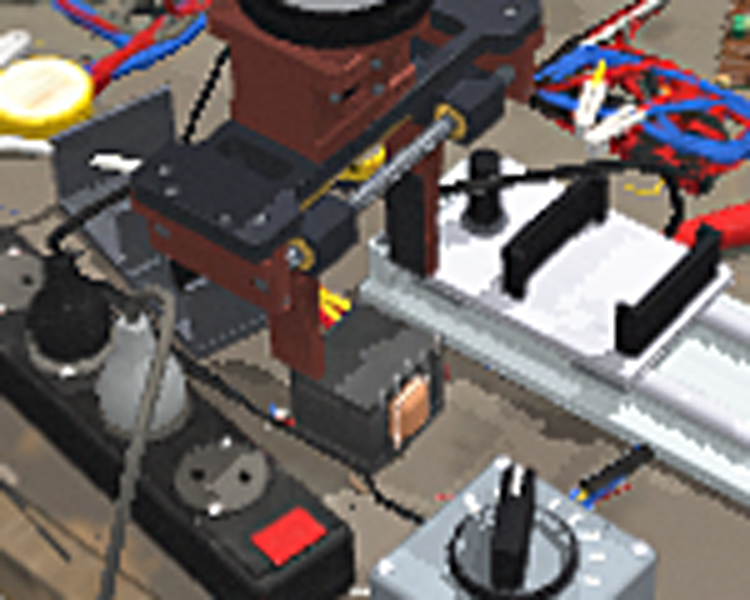

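The transformer stands upright on the bench at about (365,390) with its copper at (410,405). The fingers are turned to its plain sides, with tips at (300,370) and (415,265). I'll descend and regrip.

Request:
step_arm --targets '[[[0,0,-0.2,0,0,0,0.75],[0,0,-0.3,0,0,0,0.75],[0,0,-0.3,0,0,0,0.75],[0,0,-0.2,0,0,0,0.75],[0,0,-0.16,0,0,0,0.75]]]'

```text
t: 22.28
ee_pos: [454.9, 204.9, 192.7]
orientation: [-1.823, -2.558, 0.001]
ft_force: [-0.5, -0.4, -0.1]
width: 65.7
grasp_force: 0.0
```

Request:
step_arm --targets '[[[0,0,0,0,0,0,0],[0,0,0,0,0,0,0],[0,0,0,0,0,0,0],[0,0,0,0,0,0,0],[0,0,0,0,0,0,0]]]'

```text
t: 22.9
ee_pos: [455.0, 204.9, 193.8]
orientation: [1.823, 2.559, 0.0]
ft_force: [0.4, -0.0, -1.8]
width: 51.9
grasp_force: 30.0
```

```bash
python3 - <<'E'
from h import *
st()
E
```

```text
t22.90 [455.  204.9 193.8] yaw 19.1 tilt [0. 0.] F [ 0.4 -0.  -1.8] M [-0.04  0.02 -0.01] w 51.9 g 30.0 q6 0.07
```

Request:
step_arm --targets '[[[0,0,0.3,0,0,0,0],[0,0,0.6,0,0,0,0],[0,0,0.6,0,0,0,0],[0,0,0.5,0,0,0,0],[0,0,0,0,0,0,0]]]'

```text
t: 23.52
ee_pos: [455.6, 205.2, 296.0]
orientation: [1.821, 2.557, 0.006]
ft_force: [-0.4, 0.3, -2.5]
width: 51.7
grasp_force: 30.0
```

Request:
step_arm --targets '[[[0.48,-0.059,0,0,0,0,0],[0.48,-0.059,0,0,0,0,0],[0.48,-0.059,0,0,0,0,0],[0.48,-0.059,0,0,0,0,0],[0.48,-0.059,0,0,0,0,0]]]'

```text
t: 24.15
ee_pos: [575.3, 189.9, 292.4]
orientation: [-1.822, -2.558, 0.002]
ft_force: [0.6, 0.3, -2.0]
width: 51.7
grasp_force: 30.0
```

Request:
step_arm --targets '[[[0,0,-0.2,0,0,0,0],[0,0,-0.3,0,0,0,0],[0,0,-0.2,0,0,0,0],[0,0,0,0,0,0,0],[0,0,0,0,0,0,0]]]'

```text
t: 24.78
ee_pos: [574.9, 190.4, 258.8]
orientation: [1.822, 2.559, 0.0]
ft_force: [0.6, 0.5, -1.6]
width: 51.9
grasp_force: 30.0
```

```bash
python3 - <<'E'
from h import *
st()
a=grab("scene","pics/x.png");u,v=340,170
cv2.imwrite("pics/c5.png",cv2.resize(a["pixels"][v-60:v+60,u-75:u+75,::-1],None,fx=5,fy=5,interpolation=cv2.INTER_CUBIC))
E
```

```text
t24.77 [574.9 190.4 258.8] yaw 19.1 tilt [0. 0.] F [ 0.6  0.5 -1.6] M [-0.01  0.01  0.05] w 51.9 g 30.0 q6 -0.03
```

Request:
step_arm --targets '[[[0,0,-0.08,0,0,0,0],[0,0,-0.08,0,0,0,0],[0,0,-0.08,0,0,0,0],[0,0,0,0,0,0,0],[0,0,0,0,0,0,0]]]'

```text
t: 25.45
ee_pos: [575.1, 190.2, 246.6]
orientation: [-1.823, -2.559, 0.0]
ft_force: [0.2, -0.5, -1.4]
width: 52.1
grasp_force: 30.0
```

Request:
step_arm --targets '[[[0,0,-0.1,0,0,0,0],[0,0,-0.1,0,0,0,0],[0,0,-0.06,0,0,0,0],[0,0,0,0,0,0,0],[0,0,0,0,0,0,0]]]'

```text
t: 26.08
ee_pos: [575.1, 190.2, 233.7]
orientation: [1.823, 2.559, 0.0]
ft_force: [0.7, 0.1, -1.9]
width: 51.5
grasp_force: 30.0
```

```bash
python3 - <<'E'
from h import *
st()
E
```

```text
t26.07 [575.1 190.2 233.7] yaw 19.1 tilt [0. 0.] F [ 0.7  0.1 -1.9] M [-0.08  0.01 -0.02] w 51.5 g 30.0 q6 -0.03
```

Request:
step_arm --targets '[[[0,0,-0.08,0,0,0,0],[0,0,-0.03,0,0,0,0],[0,0,-0.01,0,0,0,0],[0,0,0,0,0,0,0],[0,0,0,0,0,0,0]]]'

```text
t: 26.7
ee_pos: [574.9, 190.2, 227.7]
orientation: [-1.823, -2.559, 0.0]
ft_force: [-1.5, 1.1, 0.9]
width: 51.7
grasp_force: 30.0
```

Request:
step_arm --targets '[[[0,0,-0.01,0,0,0,0],[0,0,0,0,0,0,0],[0,0,0,0,0,0,0],[0,0,0,0,0,0,0],[0,0,0,0,0,0,0]]]'

```text
t: 27.32
ee_pos: [575.0, 190.2, 227.7]
orientation: [-1.823, -2.559, 0.0]
ft_force: [-2.0, -0.8, 6.3]
width: 52.0
grasp_force: 30.0
```

Request:
step_arm --targets '[[[0,0,0.01,0,0,0,0.7],[0,0,0,0,0,0,0.7],[0,0,0,0,0,0,0.7],[0,0,0.4,0,0,0,0.7],[0,0,0.79,0,0,0,0.7]]]'

```text
t: 27.95
ee_pos: [574.6, 190.0, 287.4]
orientation: [-1.822, -2.557, 0.004]
ft_force: [0.4, -0.6, 0.9]
width: 61.8
grasp_force: 0.0
```

Request:
step_arm --targets '[[[0,0,0,0,0,0,0.45],[-0.153,0.441,0,0,0,0,0.45],[-0.153,0.441,0,0,0,0,0.45],[-0.153,0.441,0,0,0,0,0.45],[0,0,0,0,0,0,0.45]]]'

```text
t: 28.58
ee_pos: [551.5, 257.3, 287.1]
orientation: [-1.82, -2.56, 0.0]
ft_force: [0.0, 0.2, -0.4]
width: 39.5
grasp_force: 0.0
```

```bash
python3 - <<'E'
from h import *
st()
a=grab("scene","pics/x2.png");u,v=330,170
cv2.imwrite("pics/c6.png",cv2.resize(a["pixels"][v-60:v+60,u-75:u+75,::-1],None,fx=5,fy=5,interpolation=cv2.INTER_CUBIC))
E
```

```text
t28.57 [551.5 257.3 287.1] yaw 19.2 tilt [-0. -0.] F [ 0.   0.2 -0.4] M [-0.06  0.01  0.02] w 39.5 g 0.0 q6 0.08
```

View pics/c6.png

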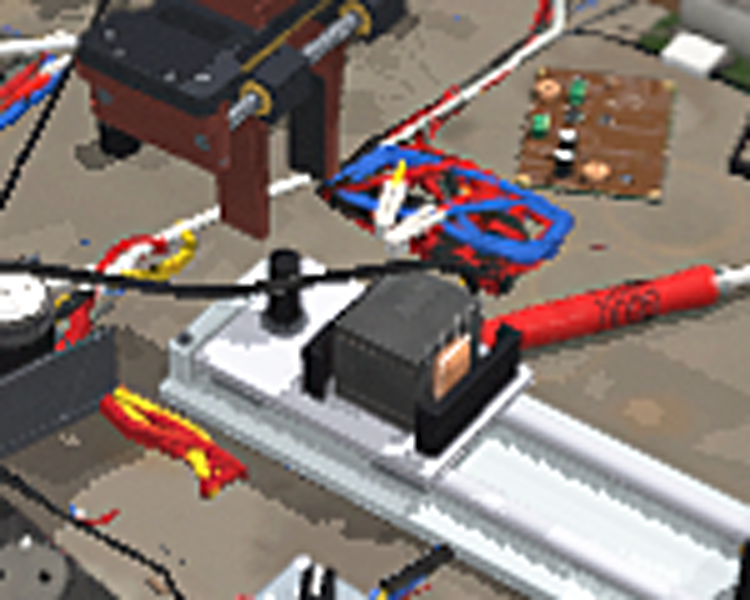

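The transformer is seated square in the nest, with its body at (400,345) and its copper at (452,368) against the cheek. The post is at (283,280). I'll descend and grip the post.

Request:
step_arm --targets '[[[0,-0.01,-0.3,0,0,0,0.45],[0,-0.01,-0.4,0,0,0,0.45],[0,0,-0.3,0,0,0,0.45],[0,0,-0.23,0,0,0,0.45],[0,0,0,0,0,0,0.45]]]'

```text
t: 29.25
ee_pos: [551.7, 255.1, 224.3]
orientation: [-1.822, -2.558, 0.003]
ft_force: [-0.2, -0.1, -0.6]
width: 39.4
grasp_force: 0.0
```

Request:
step_arm --targets '[[[0,0,0,0,0,0,0],[0,0,0,0,0,0,0],[0,0,0,0,0,0,0],[0,0,0,0,0,0,0],[0,0,0,0,0,0,0]]]'

```text
t: 29.88
ee_pos: [552.3, 255.5, 226.2]
orientation: [1.822, 2.558, 0.002]
ft_force: [-0.2, 0.7, 4.5]
width: 15.6
grasp_force: 30.0
```

Request:
step_arm --targets '[[[0.03,-0.087,0,0,0,0,0],[0.05,-0.145,0,0,0,0,0],[0.065,-0.188,0,0,0,0,0],[0.065,-0.188,0,0,0,0,0],[0.065,-0.188,0,0,0,0,0]]]'

```text
t: 30.5
ee_pos: [566.1, 215.5, 226.2]
orientation: [1.823, 2.559, 0.002]
ft_force: [0.2, 3.1, 6.1]
width: 15.4
grasp_force: 30.0
```

```bash
python3 - <<'E'
from h import *
st()
E
```

```text
t30.50 [566.1 215.5 226.2] yaw 19.1 tilt [0.001 0.001] F [0.2 3.1 6.1] M [0.29 0.17 0.  ] w 15.4 g 30.0 q6 0.01
```

Request:
step_arm --targets '[[[0.065,-0.188,0,0,0,0,0],[0.065,-0.188,0,0,0,0,0],[0.065,-0.188,0,0,0,0,0],[0.065,-0.188,0,0,0,0,0],[0.065,-0.188,0,0,0,0,0]]]'

```text
t: 31.12
ee_pos: [582.4, 168.4, 226.2]
orientation: [1.823, 2.558, 0.001]
ft_force: [-0.3, 2.6, 5.5]
width: 15.2
grasp_force: 30.0
```

Request:
step_arm --targets '[[[0.065,-0.188,0,0,0,0,0],[0.065,-0.188,0,0,0,0,0],[0.065,-0.188,0,0,0,0,0],[0.04,-0.116,0,0,0,0,0],[0.02,-0.058,0,0,0,0,0]]]'

```text
t: 31.75
ee_pos: [595.1, 131.4, 226.2]
orientation: [1.823, 2.558, 0.001]
ft_force: [-0.4, 1.9, 6.6]
width: 15.1
grasp_force: 30.0
```

Request:
step_arm --targets '[[[0.02,-0.058,0,0,0,0,0],[0.015,-0.043,0,0,0,0,0],[0.015,-0.043,0,0,0,0,0],[0,0,0,0,0,0,0],[0,0,0,0,0,0,0]]]'

```text
t: 32.38
ee_pos: [597.6, 124.3, 226.2]
orientation: [1.823, 2.558, 0.001]
ft_force: [-0.8, 0.7, 4.8]
width: 15.5
grasp_force: 30.0
```

```bash
python3 - <<'E'
from h import *
st()
E
```

```text
t32.38 [597.6 124.3 226.2] yaw 19.1 tilt [0.001 0.   ] F [-0.8  0.7  4.8] M [-0.01  0.1  -0.04] w 15.5 g 30.0 q6 -0.15
```

Request:
step_arm --targets '[[[0.012,-0.038,0,0,0,0,0],[0.012,-0.038,0,0,0,0,0],[0,0,0,0,0,0,0],[0,0,0,0,0,0,0],[0,0,0,0,0,0,0]]]'

```text
t: 33.0
ee_pos: [597.9, 123.3, 226.3]
orientation: [-1.822, -2.555, -0.005]
ft_force: [-5.4, 18.6, 8.4]
width: 15.5
grasp_force: 30.0
```

Request:
step_arm --targets '[[[0.01,-0.03,0,0,0,0,0],[0,0,0,0,0,0,0],[0,0,0,0,0,0,0],[0,0,0,0,0,0,0],[0,0,0,0,0,0,0]]]'

```text
t: 33.62
ee_pos: [598.1, 122.9, 226.2]
orientation: [-1.822, -2.554, -0.006]
ft_force: [-6.9, 26.2, 7.4]
width: 15.2
grasp_force: 30.0
```

Request:
step_arm --targets '[[[0,0,0,0,0,0,0.45],[0,0,0,0,0,0,0.45],[0,0,0.3,0,0,0,0.45],[0,0,0.6,0,0,0,0.45],[0,0,0.6,0,0,0,0.45]]]'

```text
t: 34.25
ee_pos: [599.1, 118.5, 302.1]
orientation: [1.824, 2.558, -0.0]
ft_force: [0.2, -0.2, 0.8]
width: 39.3
grasp_force: 0.0
```

```bash
python3 - <<'E'
from h import *
import pickle
np.set_printoptions(precision=1,suppress=True)
st()
S=pickle.load(open("scene0.pkl","rb"));T=pickle.load(open("top0.pkl","rb"))
for n,d,c0,v0 in(("S",S,np.array([-3.3,-.4]),185),("T",T,np.array([2.8,-.4]),135)):
    g=cv2.resize(d["pixels"],None,fx=4,fy=4,interpolation=cv2.INTER_CUBIC);h=cv2.cvtColor(g,cv2.COLOR_RGB2HSV)
    u,v=proj(d,(448,77,40));yy,xx=np.mgrid[:g.shape[0],:g.shape[1]];near=np.hypot(xx/4-u,yy/4-v)<30
    m=(near&(h[...,1]<60)&(h[...,2]>v0)).astype(np.uint8);m=cv2.morphologyEx(m,cv2.MORPH_OPEN,np.ones((5,5)));N,l,s_,c=cv2.connectedComponentsWithStats(m)
    i=1+np.argmax(s_[1:,4]);cn=max(cv2.findContours((l==i).astype(np.uint8),0,2)[0],key=cv2.contourArea)[:,0]
    P=np.array([onz(d,(x+.5)/4-.5,(y+.5)/4-.5,40)[:2] for x,y in cn],np.float32);r=cv2.minAreaRect(P);print(n,"housing",np.array(r[0])+c0,r[1:])
    dk=(near&(h[...,2]<75)).astype(np.uint8)
    Q=np.argwhere(dk)[:,::-1];Q=np.array([onz(d,(x+.5)/4-.5,(y+.5)/4-.5,44)[:2] for x,y in Q],np.float32)+c0.astype(np.float32);Q=Q[np.hypot(*(Q-[448,77]).T)<36]
    print(n,"dark",Q.mean(0),Q.min(0),Q.max(0),cv2.minEnclosingCircle(Q[np.hypot(*(Q-Q.mean(0)).T)<32]))
t=lambda x,y:(215+(x+.5)/4-.5,130+(y+.5)/4-.5);s=lambda x,y:(215+(x+.5)/3.7-.5,135+(y+.5)/3.7-.5)
for d,f,c0,a,b in((T,t,[2.8,-.4],(583,398),(522,348)),(S,s,[-3.3,-.4],(378,385),(382,325))):
    p=[onz(d,*f(*q),72)[:2]+c0 for q in(a,b)];e=p[1]-p[0];print("bar",p,"mid",(p[0]+p[1])/2,"len",np.hypot(*e),"dir",np.degrees(np.arctan2(e[1],e[0])))
E
```

```text
t34.25 [599.1 118.5 302.1] yaw 19.0 tilt [-0. -0.] F [ 0.2 -0.2  0.8] M [-0.1 -0.  -0. ] w 39.3 g 0.0 q6 -0.16
S housing [449.2  63.7] ((79.91340637207031, 59.44038391113281), 17.601572036743164)
S dark [444.5  75.9] [418.6  49.2] [473.3 109.4] ((445.937255859375, 77.57891082763672), 29.723243713378906)
T housing [451.5  79.3] ((81.48363494873047, 80.70541381835938), 15.560548782348633)
T dark [445.7  78.6] [424.6  56.5] [471.7 103.9] ((448.9549865722656, 79.69607543945312), 24.85333824157715)
bar [array([432.8,  61.4]), array([464.7,  98.6])] mid [448.7  80. ] len 48.98778372898561 dir 49.35827988334866
bar [array([433.9,  60. ]), array([459.2,  93.2])] mid [446.6  76.6] len 41.66431277772512 dir 52.777200800933386
```

Request:
step_arm --targets '[[[-0.6,-0.16,0,0,0,-0.98,0.5],[-0.6,-0.16,0,0,0,-0.98,0.5],[-0.6,-0.16,0,0,0,-0.98,0.5],[-0.6,-0.16,0,0,0,-0.98,0.5],[-0.626,-0.16,0,0,0,-0.98,0.5]]]'

```text
t: 34.88
ee_pos: [447.0, 78.5, 301.5]
orientation: [2.234, 2.207, 0.001]
ft_force: [-0.1, 0.1, -0.6]
width: 43.6
grasp_force: 0.0
```

Request:
step_arm --targets '[[[0,0,0,0,0,-0.98,0.5],[0,0,0,0,0,-0.98,0.5],[0,0,0,0,0,-0.98,0.5],[0,0,0,0,0,-0.98,0.5],[0,0,0,0,0,-0.98,0.5]]]'

```text
t: 35.5
ee_pos: [447.9, 78.7, 301.5]
orientation: [2.578, 1.795, 0.001]
ft_force: [0.2, -0.4, -0.2]
width: 43.9
grasp_force: 0.0
```

Request:
step_arm --targets '[[[0,0,0,0,0,-0.98,0.5],[0,0,0,0,0,-0.98,0.5],[0,0,0,0,0,-0.98,0.5],[0,0,0,0,0,-0.98,0.5],[0,0,0,0,0,-0.98,0.5]]]'

```text
t: 36.12
ee_pos: [447.9, 78.7, 301.5]
orientation: [2.846, 1.33, 0.001]
ft_force: [-0.5, -0.0, -0.2]
width: 43.7
grasp_force: 0.0
```

Request:
step_arm --targets '[[[0,0,-0.3,0,0,-0.55,0.5],[0,0,-0.4,0,0,0,0.5],[0,0,-0.3,0,0,0,0.5],[0,0,-0.2,0,0,0,0.5],[0,0,0,0,0,0,0.5]]]'

```text
t: 36.75
ee_pos: [447.6, 79.0, 240.3]
orientation: [-2.869, -1.279, 0.002]
ft_force: [-0.5, 0.5, -0.7]
width: 44.1
grasp_force: 0.0
```

```bash
python3 - <<'E'
from h import *
st()
E
```

```text
t36.75 [447.6  79.  240.3] yaw -41.9 tilt [-0.001 -0.   ] F [-0.5  0.5 -0.7] M [-0.04  0.11 -0.07] w 44.1 g 0.0 q6 0.88
```

Request:
step_arm --targets '[[[0,0,-0.1,0,0,0,0.5],[0,0,-0.1,0,0,0,0.5],[0,0,0,0,0,0,0.5],[0,0,0,0,0,0,0.5],[0,0,0,0,0,0,0.5]]]'

```text
t: 37.38
ee_pos: [447.7, 79.1, 230.8]
orientation: [2.869, 1.28, 0.0]
ft_force: [0.2, -0.6, 0.5]
width: 43.9
grasp_force: 0.0
```

Request:
step_arm --targets '[[[0,0,0,0,0,0,0],[0,0,0,0,0,0,0],[0,0,0,0,0,0,0],[0,0,0,0,0,0,0],[0,0,0,0,0,0,0]]]'

```text
t: 38.0
ee_pos: [447.9, 78.9, 230.7]
orientation: [2.869, 1.279, 0.001]
ft_force: [1.9, -5.2, -1.1]
width: 13.1
grasp_force: 30.0
```

```bash
python3 - <<'E'
from h import *
st()
E
```

```text
t38.00 [447.9  78.9 230.7] yaw -41.9 tilt [ 0.001 -0.   ] F [ 1.9 -5.2 -1.1] M [-0.87 -0.16  0.01] w 13.1 g 30.0 q6 0.88
```

Request:
step_arm --targets '[[[0,0,0,0,0,1,0],[0,0,0,0,0,1,0],[0,0,0,0,0,1,0],[0,0,0,0,0,1,0],[0,0,0,0,0,1,0]]]'

```text
t: 38.62
ee_pos: [447.8, 79.0, 230.7]
orientation: [2.602, 1.761, 0.0]
ft_force: [0.3, -4.4, -0.6]
width: 13.4
grasp_force: 30.0
```

```bash
python3 - <<'E'
from h import *
st()
E
```

```text
t38.62 [447.8  79.  230.7] yaw -21.8 tilt [ 0. -0.] F [ 0.3 -4.4 -0.6] M [-0.77 -0.03 -0.23] w 13.4 g 30.0 q6 0.53
```

Request:
step_arm --targets '[[[0,0,0,0,0,1,0],[0,0,0,0,0,1,0],[0,0,0,0,0,1,0],[0,0,0,0,0,1,0],[0,0,0,0,0,0,0]]]'

```text
t: 39.25
ee_pos: [447.7, 79.0, 230.7]
orientation: [2.333, 2.103, -0.0]
ft_force: [-0.4, -4.1, 0.7]
width: 13.2
grasp_force: 30.0
```

```bash
python3 - <<'E'
from h import *
st()
E
```

```text
t39.25 [447.7  79.  230.7] yaw -5.9 tilt [-0. -0.] F [-0.4 -4.1  0.7] M [-0.76 -0.08  0.08] w 13.2 g 30.0 q6 0.25
```

Request:
step_arm --targets '[[[0,0,0,0,0,0.5,0],[0,0,0,0,0,0,0],[0,0,0,0,0,0,0],[0,0,0,0,0,0,0],[0,0,0,0,0,0,0]]]'

```text
t: 39.88
ee_pos: [447.7, 79.0, 230.7]
orientation: [2.297, 2.143, -0.0]
ft_force: [-0.4, -5.9, 2.3]
width: 13.1
grasp_force: 30.0
```

```bash
python3 - <<'E'
from h import *
st()
E
```

```text
t39.88 [447.7  79.  230.7] yaw -4.0 tilt [-0. -0.] F [-0.4 -5.9  2.3] M [-1.03  0.02 -0.08] w 13.1 g 30.0 q6 0.22
```

Request:
step_arm --targets '[[[0,0,0,0,0,0.5,0],[0,0,0,0,0,0,0],[0,0,0,0,0,0,0],[0,0,0,0,0,0,0],[0,0,0,0,0,0,0]]]'

```text
t: 40.5
ee_pos: [447.7, 79.0, 230.7]
orientation: [-2.261, -2.181, -0.0]
ft_force: [-0.1, -6.3, 2.0]
width: 13.0
grasp_force: 30.3
```

```bash
python3 - <<'E'
from h import *
st()
E
```

```text
t40.50 [447.7  79.  230.7] yaw -2.1 tilt [-0.  0.] F [-0.1 -6.3  2. ] M [-1.1  -0.02 -0.56] w 13.0 g 30.3 q6 0.18
```

Request:
step_arm --targets '[[[0,0,0,0,0,0.5,0],[0,0,0,0,0,0,0],[0,0,0,0,0,0,0],[0,0,0,0,0,0,0],[0,0,0,0,0,0,0]]]'

```text
t: 41.12
ee_pos: [447.7, 79.1, 230.7]
orientation: [-2.221, -2.222, 0.0]
ft_force: [-0.5, -4.4, 2.7]
width: 13.2
grasp_force: 31.1
```

```bash
python3 - <<'E'
from h import *
st()
E
```

```text
t41.12 [447.7  79.1 230.7] yaw 0.0 tilt [-0.  0.] F [-0.5 -4.4  2.7] M [-0.88  0.15 -0.72] w 13.2 g 31.1 q6 0.15
```

Request:
step_arm --targets '[[[0,0,0,0,0,-1,0],[0,0,0,0,0,-1,0],[0,0,0,0,0,-1,0],[0,0,0,0,0,-1,0],[0,0,0,0,0,-1,0]]]'

```text
t: 41.75
ee_pos: [447.8, 79.2, 230.7]
orientation: [2.572, 1.803, 0.0]
ft_force: [1.1, -5.3, 2.1]
width: 13.0
grasp_force: 30.0
```

Request:
step_arm --targets '[[[0,0,0,0,0,-1,0],[0,0,0,0,0,-1,0],[0,0,0,0,0,-1,0],[0,0,0,0,0,-1,0],[0,0,0,0,0,-1,0]]]'

```text
t: 42.38
ee_pos: [448.0, 79.1, 230.7]
orientation: [2.845, 1.329, 0.001]
ft_force: [1.5, -6.4, 1.5]
width: 13.1
grasp_force: 30.0
```

Request:
step_arm --targets '[[[0,0,0,0,0,-1,0],[0,0,0,0,0,-1,0],[0,0,0,0,0,-1,0],[0,0,0,0,0,-1,0],[0,0,0,0,0,-1,0]]]'

```text
t: 43.0
ee_pos: [448.1, 78.9, 230.7]
orientation: [3.033, 0.815, 0.001]
ft_force: [1.8, -8.5, 1.9]
width: 13.2
grasp_force: 30.0
```

```bash
python3 - <<'E'
from h import *
st()
E
```

```text
t43.00 [448.1  78.9 230.7] yaw -59.9 tilt [ 0.001 -0.001] F [ 1.8 -8.5  1.9] M [-1.45 -0.16  0.06] w 13.2 g 30.0 q6 1.20
```

Request:
step_arm --targets '[[[0,0,0,0,0,-1,0],[0,0,0,0,0,-1,0],[0,0,0,0,0,-1,0],[0,0,0,0,0,-1,0],[0,0,0,0,0,-1,0]]]'

```text
t: 43.62
ee_pos: [448.1, 78.8, 230.7]
orientation: [3.128, 0.276, 0.002]
ft_force: [2.8, -10.7, 1.2]
width: 12.6
grasp_force: 30.0
```

Request:
step_arm --targets '[[[0,0,0,0,0,-1,0],[0,0,0,0,0,0,0],[0,0,0,0,0,0,0],[0,0,0,0,0,0,0],[0,0,0,0,0,0,0]]]'

```text
t: 44.25
ee_pos: [448.1, 78.7, 230.7]
orientation: [3.136, 0.17, 0.002]
ft_force: [2.0, -10.2, 0.3]
width: 13.0
grasp_force: 30.0
```

```bash
python3 - <<'E'
from h import *
st()
E
```

```text
t44.25 [448.1  78.7 230.7] yaw -83.8 tilt [ 0.001 -0.001] F [  2.  -10.2   0.3] M [-1.8  -0.23 -0.06] w 13.0 g 30.0 q6 1.61
```

Request:
step_arm --targets '[[[0,-0.005,0,0,0,0,0.5],[0,0,0,0,0,0,0.5],[0,0,0,0,0,0,0.5],[0,0,0.3,0,0,0,0.5],[0,0,0.6,0,0,0,0.5]]]'

```text
t: 44.88
ee_pos: [447.3, 78.9, 276.1]
orientation: [3.137, 0.167, -0.004]
ft_force: [0.4, 0.8, 1.1]
width: 43.8
grasp_force: 0.0
```

Request:
step_arm --targets '[[[0,0,0.8,0,0,0,0.5],[0,0.8,0.6,0,0,0,0.5],[0,0.9,0.3,0,0,0,0.5],[-0.3,0.9,0,0,0,0,0.5],[-0.3,0.9,0,0,0,0,0.5]]]'

```text
t: 45.5
ee_pos: [417.1, 255.2, 362.2]
orientation: [-3.136, -0.166, -0.003]
ft_force: [-0.5, 0.2, -0.2]
width: 44.0
grasp_force: 0.0
```

Request:
step_arm --targets '[[[-0.3,0.9,0,0,0,0,0.5],[-0.3,0.9,0,0,0,0,0.5],[-0.3,0.9,0,0,0,0,0.5],[0,0,0,0,0,0,0.5],[0,0,0,0,0,0,0.5]]]'

```text
t: 46.12
ee_pos: [372.4, 388.4, 361.1]
orientation: [3.137, 0.167, -0.0]
ft_force: [-0.2, 0.0, 0.2]
width: 44.0
grasp_force: 0.0
```

```bash
python3 - <<'E'
from h import *
np.set_printoptions(precision=1,suppress=True)
st()
for n,c0 in(("scene",[-3.3,-.4]),("top",[2.8,-.4])):
    d=grab(n,f"pics/end_{n}.png");g=cv2.resize(d["pixels"],None,fx=4,fy=4,interpolation=cv2.INTER_CUBIC);h=cv2.cvtColor(g,cv2.COLOR_RGB2HSV)
    f=lambda y,x,z:np.array([onz(d,(b+.5)/4-.5,(a+.5)/4-.5,z)[:2] for a,b in zip(y,x)]).reshape(-1,2)+c0
    u,v=proj(d,(448,78.7,72));yy,xx=np.mgrid[:g.shape[0],:g.shape[1]];near=np.hypot(xx/4-u,yy/4-v)<14
    q=np.nonzero(near&(h[...,2]<45));P=f(*q,72);P=P[np.hypot(*(P-[448,78.7]).T)<30]
    e=np.linalg.eigh(np.cov(P.T));print(n,"bar mean",P.mean(0),"dir",np.degrees(np.arctan2(*e[1][:,1][::-1])),np.sqrt(e[0]))
    w=np.nonzero(near&(h[...,2]>150)&(h[...,1]<70));W=f(*w,72)
    for ang in (86.5,66.5,46.5,26.5,6.5,-13.5,-33.5,-53.5):
        r=[np.mean([h[int(4*b+2),int(4*a+2),2] for a,b in [proj(d,np.array([448-c0[0]+s*R*np.cos(np.radians(ang)),78.7-c0[1]+s*R*np.sin(np.radians(ang)),72])) for R in np.arange(12,21,1)]]) for s in(1,-1)];print(ang,np.round(r),end="; ")
    print()
    cu=(h[...,0]>5)&(h[...,0]<16)&(h[...,1]>80)&(h[...,2]>90);uu,vv=proj(d,(620,58,56));cu&=np.hypot(xx/4-uu,yy/4-vv)<25
    if cu.any(): print(n,"copper",f(*np.nonzero(cu),56).mean(0),cu.sum()/16)
E
```

```text
t46.12 [372.4 388.4 361.1] yaw -83.9 tilt [-0. -0.] F [-0.2  0.   0.2] M [ 0.1  0.1 -0. ] w 44.0 g 0.0 q6 2.25
scene bar mean [441.5  67.6] dir -179.10398182594994 [ 7.1 11.6]
86.5 [184.  26.]; 66.5 [218.  28.]; 46.5 [166.  31.]; 26.5 [154.  45.]; 6.5 [110.  34.]; -13.5 [ 50. 182.]; -33.5 [ 47. 221.]; -53.5 [ 27. 186.]; 
scene copper [625.3  37.6] 57.5625
top bar mean [441.5  81.2] dir -170.10114754997048 [2.8 9.9]
86.5 [113. 115.]; 66.5 [106. 121.]; 46.5 [ 87. 119.]; 26.5 [50. 84.]; 6.5 [132.  39.]; -13.5 [78. 37.]; -33.5 [107.  71.]; -53.5 [108. 101.]; 
top copper [619.3  75.6] 18.1875
```

```bash
python3 -c "
from h import *
print(ctrl.close_job())"
```

```text
the job is handed in; nothing more can be done
None
```

I handed the job in at about 46 s: the carriage was pulled home, and the transformer was regripped by its plain sides, seated square in the nest and run to the contact-head stop (felt as force). The knob was turned to its end stop, then four clicks clockwise (the top view agrees), the capacitor was left in the rack, and the arm is clear.

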